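Clear the centrifuge lid, release its spring latch and hold the lid open

ROBOT

A 7-joint arm with a two-finger parallel gripper is mounted at the origin on a cart in front of the work surface, level with it; the furniture and walls round the work are solid. World frame = base frame: x ahead of the robot, y to its left, z up, the work surface at z = 0. Lengths are in mm, angles in rad, forces in N, time in s.
With the tool pointing down it reaches from about 400 to 925 mm from the base axis. Payload 5.6 kg.
Tool frame: the origin (TCP) lies on the centre line of the jaws, within the pads' length; the fingertips stand bot.tip_reach ahead of it and the grasp point (between the pads) lies 6 mm ahead of it (bot.tip_reach is the distance from the TCP to the fingertips, in mm); z points along the fingers, x is the direction in which the jaws open and shut, and the axes are right-handed (so a half turn about z gives the same grasp; the last joint's range is limited). The gripper opens to 85 mm and grips with 20 to 120 N. Pads are 22 mm wide; open, the fingers measure 114 mm over their backs; the gripper's body (76 mm by 85 mm) begins 54 mm behind the grasp point. The pads swing forward as they close: fully open they stand 13 mm farther back than shut.
Start: joints at [1.17, 0.468, -0.012, 1.603, 0.006, 1.071, -0.056], TCP at [227.6, -608.856, 256.29] pointing down, gripper open.
Joint ranges: [-2.53, 2.53], [-0.31, 2.02], [-1.57, 1.55], [0.28, 2.44], [-1.29, 4.43], [0.15, 1.84], [-2.92, 2.92]. Speed limits (rad/s): [2.57, 2.57, 3.14, 3.14, 3.14, 3.14, 3.14].

INTERFACE

Orientations are given as a 3x3 rotation matrix whose columns are the frame's x, y, z axes.
In Python, from rig import bot gives the robot as it stands.
- The arm moves only by the tool jog_arm, never from a script. Its argument "series" is one flat list of numbers, 7 for each row, row after row: the turn, a rotation vector about the tool's x, y, z in rad, then the shift along the tool's x, y, z in m, then the closure, from 0 (fully open) to 1 (shut). In form: [rx, ry, rz, x, y, z, grip, rx, ry, rz, x, y, z, grip, ...]. A call has 1 to 10 rows; each row is the pose to reach, as a shift and turn from the pose measured when the call began, along the tool's axes at that moment; what a row does not reach only later rows make up. A row lasts 1/12 s, in which the tool goes at most 41.7 mm and 7.16 degrees, less where a joint would pass 70% of its speed; a pose out of reach is approached as far as the arm can. A call with a gripper value outside its range is refused whole. The fingers move at their own pace and stop on an object; "squeeze" is the grip in N (left out, the last holds). Time passes only in rows, so rows that repeat a pose let the fingers close. It gives the time, the measured TCP pose, the force and the opening at its end, in the units of the state.
- bot.observe(): the state, without advancing time (a new reading comes with each control period).
- bot.read_camera(name): name is "scene" or "side" or "wrist"; returns (picture, depth): 384x512x3 uint8, red, green, blue; 384x512 float32, mm along the optical axis (not along the pixel's ray), 0 where there is no reading.
- bot.calibration(name): a dict with "fov_y" (degrees; the focal length in pixels is half the picture's height over the tangent of half this angle, whatever the lens; pixels are square), "cx", "cy" (the principal point, pixels), "R" (3x3) and "t" (3): a world point X has camera coordinates R X + t. Camera axes: x right, y down, z forward; pixel columns grow to the right and rows downward; lengths in mm; the calibration is good to about 2 mm. The wrist camera is an equidistant fisheye: a pixel r from the principal point sees the ray r / f radians off the axis. A picture is of the moment at which its call begins: read the wrist's pose just before it. calibration takes no time and is no camera call; for the wrist camera it gives the pose at the moment of the call.
- bot.hand_in(): hands the job in, once; it reports no verdict.
Trained networks look in the newest picture that a camera, given by its name, has taken for a name from the list of things; names that differ only in an ending like _2 or _b are one class to them, and where a whole thing is asked for, a point or a joint stands for the part that bears it (a point fixed in the world has none). Each returns a list of dicts, best first, with "score" (0 to 1); they miss things now and then, are a little off and sometimes report something else, mostly with a low value. They report only what shows in the picture. A call takes as long as a camera call.
- bot.boxes_of(camera, thing): "point" ([x, y, z] in mm, in the coordinates of the camera as it stood for that picture, good to about 4 mm: the middle of the surface that is visible of it).
The state is a dict: "time": time; "joints": joint angles; "joint_velocities": joint speeds; "joint_torque": joint torques, N m; "tool_pos": TCP position; "orientation": TCP orientation; "ft_force": force on the tool from outside, world axes, zero at the start; "ft_torque": the same for the moment, N m; "finger_gap": finger opening in mm.
Only numpy, scipy, OpenCV 4.12 (cv2) and the standard library are available. Lean on these libraries where they do the work, as an engineer would, in place of code of your own. Each camera call takes 0.05 s, during which the arm holds its last target.

TASK

Two used tube stoppers were left standing on the closed lid of the bench centrifuge: drop both into the small yellow waste bin first, so that nothing can fall into the rotor. Then take the black thumb tab at the front of the lid, pull its spring latch sideways to the left all the way so that it frees the ball stud, and with the same grip lift the lid about half open (45 degrees). The lid has no stay and falls when let go, so finish while still holding it up with the gripper; leave the bin and everything else on the bench standing where it is.

Things in the scene. Friction and masses are not known exactly. Their poses are not given: they have to be found in the camera images.
- centrifuge: Compact off-white bench centrifuge, 252 x 168 x 127 mm, fixed to the bench. Origin: centre of its underside; x points from its front to its rear, y to its left (seen from the robot), z up. Its hinged lid is a flat off-white plate with a clear window; closed, its top is 127 mm above the bench and covers x -62 to +110, y -82 to +82 mm.
- lid_top (a point): Point at the middle of the clear window, on the lid's upper face; moves with the lid; axes as the centrifuge's while the lid is closed.
- ball (a point): Centre of the steel ball (16 mm) of the upright stud on the housing's front deck (80 mm high), at x -85, y 0, z 112 mm in the centrifuge's frame. While the lid is closed its dark steel tongue (60 mm wide in y, x -62 to -104, top at 121 mm, with a dome to 132 mm) covers the ball.
- lid_hinge (a point): Point on the lid's hinge axis, at the rear: 115 mm behind the centrifuge's origin and 118 mm above the bench. The hinge axis runs along the centrifuge's y.
- lid (a joint): Lid angle in rad: 0 closed, grows as the front of the lid rises, up to 1.25. No spring or stay: unheld, the lid (about 0.4 kg) falls back; if the latch has sprung back it then rests ajar on the ball. While the latch is not pulled it can rise only about 0.01 rad, for the latch holds the ball.
- latch (a joint): Travel of the spring latch in m: 0 at rest, grows as the thumb tab is pulled to the centrifuge's +y (left), stop at 0.015. The spring pushes back with 3 N at rest, 8 N at the stop. From about 0.011 on the ball passes and the lid can be lifted; the latch rides on the lid, so pulling the tab up lifts the lid.
- tab (a point): Centre of the black thumb tab: an upright disc, 25 mm across, 15 mm thick in y, flat cheeks facing +y and -y, on a 12 mm stalk. Lid closed, latch at rest: at x -118, y 0, z 139 mm in the centrifuge's frame (233 mm before, 21 mm above the hinge axis), top at 151 mm; beside it only the deck, 80 mm high. Axes as the lid's. Pinched on its cheeks, it can turn between the fingers as the lid swings.
- stopper_red: Red rubber tube stopper, standing with its cap down on the centrifuge's lid: cap 18 mm diameter and 15 mm high, above it a plug 12 mm across, 25 mm high in all, 12 g. Origin: centre of its underside; z up.
- stopper_green: Green rubber tube stopper, of the same shape and size as the red one, on the lid too. Origin: centre of its underside; z up.
- waste_bin: Small yellow open round waste bin, loose, 0.3 kg: 96 mm diameter at the top (mouth 90 mm inside), 80 mm at the foot, 88 mm high, inner floor at 4 mm. Origin: centre of its underside; z up.
- timer: White bench timer, 60 x 68 x 24 mm, lying near the front edge; leave it alone. Origin: centre of its underside.
- strip_vial: White test strip vial with a green cap, 46 mm diameter, 98 mm high, standing behind the bin; leave it alone. Origin: centre of its underside; z up.
- oil_bottle: Small brown dropper bottle with a black cap, 25 mm diameter, 62 mm high, standing near the front edge before the centrifuge; leave it alone. Origin: centre of its underside; z up.

How it is judged (in metres and radians):
On the way, in this order (a step that is already met when the one before it is completed fails the run):
1. both stoppers lie in the waste bin, the lid still closed (horizontal distance between each of stopper_red, stopper_green and waste_bin below 0.045 m and z of each of stopper_red, stopper_green in the frame of waste_bin below 0.06 m and value of joint lid below 0.05 rad), for 0.2 s.
2. the latch is pulled to the left against its spring, by 9 mm or more, while the lid is still down (value of joint latch above 0.009 m and value of joint lid below 0.1 rad), for 0.05 s.
At the end, for the whole second after the job is handed in: The gripper still holds the lid at rest between 35 and 57 degrees open (fingers press on it with more than 1 N, nothing else props it), and both stoppers lie in the waste bin, which stands upright on the bench (value of joint lid between 0.61 and 1 rad and velocity of joint lid between -0.1 and 0.1 rad/s and contact force between the fingers and centrifuge above 1 N and contact force between each of waste_bin, strip_vial, oil_bottle, timer and centrifuge below 0.3 N and horizontal distance between each of stopper_red, stopper_green and waste_bin below 0.045 m and z of each of stopper_red, stopper_green in the frame of waste_bin below 0.06 m and angle between waste_bin's own z axis and vertical below 0.15 rad and height (world z) of waste_bin between -0.02 and 0.02 m); the arm keeps its last pose, push and grip.
It fails at once if the lid is raised while a stopper is not yet in the bin (value of joint lid above 0.1 rad and horizontal distance between any of stopper_red, stopper_green and waste_bin above 0.05 m).
It fails at once if the waste bin is tipped or pushed away by more than 4 cm (angle between waste_bin's own z axis and vertical above 0.5 rad or distance of waste_bin from where it was at the start of the episode above 0.04 m).
It fails at once if the timer, the strip vial or the oil bottle is moved by more than 2 cm (distance of any of timer, strip_vial, oil_bottle from where it was at the start of the episode above 0.02 m).
It also fails if it takes over 61 s, if anything falls off the work surface, if the arm or the gripper's body presses on something with over 40 N, if the wrist force passes 120 N, or if a joint passes its speed limit or range.

## Working session

There is one attempt and no reset: what is moved stays moved. The work goes in short steps, Python scripts to look and compute and a tool call to move; the robot and the scene stay as the last step left them, time stands still between calls to the robot, and variables do not carry over. Pictures are saved under pics/ and viewed, and the job is handed in when it is done.

Besides the shell and the picture viewer there is one more tool, called after "Emit:" in YAML: its name, and indented under it one key for each argument. jog_arm: Moves the arm, as the interface text tells. Its arguments: {"type":"object","properties":{"series":{"type":"array","items":{"type":"number"}},"squeeze":{"type":"number"}},"required":["series"]}

```bash
mkdir -p pics; ls
cat > h.py <<'E'
import numpy as np, cv2
from rig import bot
def look(cam,fn=None):
    c=bot.calibration(cam); p,d=bot.read_camera(cam)
    if fn: cv2.imwrite('pics/'+fn,p[:,:,::-1])
    return c,p,d
def w(c,P): return np.array(c['R']).T@(np.array(P)-np.array(c['t']))
def find(cam,c,things):
    for t in things:
        for r in bot.boxes_of(cam,t)[:2]:
            print(cam,t,round(r['score'],2),w(c,r['point']).round(1))
E
python3 - <<'E'
from h import *
s=bot.observe()
print(s['time'],s['tool_pos'],np.round(s['orientation'],3).tolist(),s['finger_gap'],bot.tip_reach)
for cam in ['scene','side']:
    c,p,d=look(cam,cam+'1.png')
    np.savez(cam+'1.npz',p=p,d=d,R=c['R'],t=c['t'],f=192/np.tan(np.radians(c['fov_y']/2)),cx=c['cx'],cy=c['cy'])
    find(cam,c,['stopper_red','stopper_green','waste_bin','tab','lid_top'])
print(bot.observe()['time'])
E
```

```text
pics
0.0 [ 227.42095952 -608.37470785  255.33234899] [[0.35, -0.937, -0.001], [-0.937, -0.35, 0.002], [-0.002, 0.0, -1.0]] 85.57786699621892 25.0
scene stopper_red 0.45 [469.5 141.1 121.9]
scene stopper_red 0.37 [609.   93.4 139.8]
scene waste_bin 0.7 [478.  352.1  54.6]
scene tab 0.61 [468.5 141.  124. ]
scene tab 0.23 [583.7 144.1 125.8]
scene lid_top 0.84 [580.5 145.1 126.1]
side stopper_red 0.39 [609.9  96.5 142.6]
side stopper_green 0.62 [618.9 182.6 140.6]
side waste_bin 0.98 [469.6 338.6  59. ]
side tab 0.81 [477.5 147.4 126.3]
side lid_top 0.89 [592.7 143.6 123.9]
0.6
```

View pics/scene1.png

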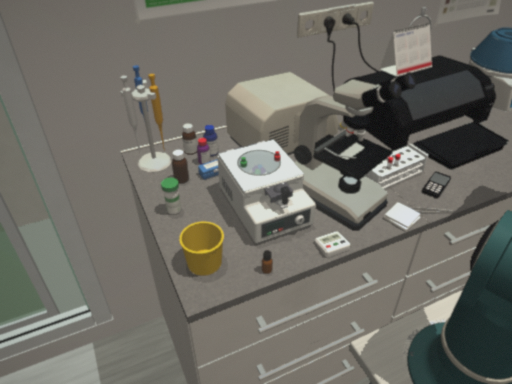

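View pics/side1.png

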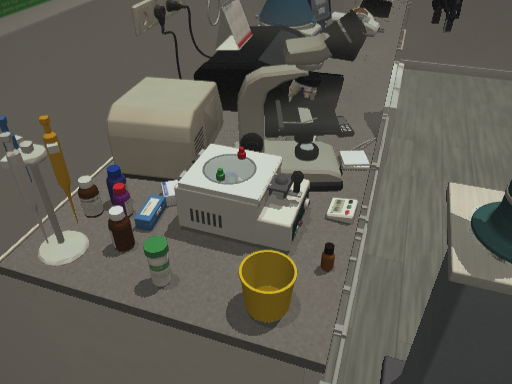

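The scene picture shows the green stopper at (243,161), the red at (277,155), the bin at (203,248) and the tab near (285,190). In the side view green is at (220,173), red at (241,153), the bin at (267,285) and the tab at (297,182). Next I refine these positions from depth.

```bash
cat > cl.py <<'E'
import numpy as np, cv2
def cloud(z):
    d=z['d'];h,wd=d.shape
    u,v=np.meshgrid(np.arange(wd),np.arange(h))
    P=np.stack([(u-z['cx'])/z['f']*d,(v-z['cy'])/z['f']*d,d],-1)
    return (P-z['t'])@z['R']
E
python3 - <<'E'
from cl import *
for cam in ['scene','side']:
    z=np.load(cam+'1.npz');W=cloud(z);p=z['p'];hsv=cv2.cvtColor(p,cv2.COLOR_RGB2HSV)
    ok=(z['d']>0)
    reg=ok&(W[...,0]>420)&(W[...,0]<760)&(W[...,1]>30)&(W[...,1]<260)
    H,S,V=[hsv[...,i].astype(int) for i in range(3)]
    top=reg&(W[...,2]>131)&(W[...,0]>500)
    for n,m in [('red',((H<8)|(H>172))),('green',(H>40)&(H<85))]:
        m=top&m&(S>120)
        q=W[m];print(cam,n,len(q),q.mean(0).round(1),q.min(0).round(1),q.max(0).round(1),np.argwhere(m).mean(0))
    m=reg&(abs(W[...,2]-127)<5)&(S<60)&(V>120)
    xy=W[m][:,:2].astype(np.float32)
    m8=m.astype(np.uint8); n,l,st,_=cv2.connectedComponentsWithStats(m8); k=1+np.argmax(st[1:,4])
    xy=W[l==k][:,:2].astype(np.float32);r=cv2.minAreaRect(xy);print(cam,'lid',len(xy),r,np.median(W[l==k][:,2]));print(cv2.boxPoints(r).round(0).tolist())
    b=ok&(H>18)&(H<32)&(S>150)&(W[...,0]>350)&(W[...,0]<600)&(W[...,1]>250)&(W[...,1]<450)
    t=W[b&(W[...,2]>82)]
    print(cam,'binrim',len(t),cv2.minEnclosingCircle(t[:,:2].astype(np.float32)),W[b][:,2].max())
    q=W[b];print(q.min(0).round(),q.max(0).round())
    t=reg&(V<80)&(W[...,0]<500)&(W[...,2]>115)
    q=W[t];print(cam,'tab',len(q),q.mean(0).round(1),q.min(0).round(1),q.max(0).round(1))
    # table check
    t=ok&(abs(W[...,2])<12)&(W[...,0]>400)&(W[...,0]<800)&(abs(W[...,1])<400);print('table z',np.median(W[t][:,2]))
    im=cv2.resize(p[130:250,180:340] if cam=='scene' else p[130:260,170:330],None,fx=5,fy=5,interpolation=cv2.INTER_CUBIC)
    cv2.imwrite(f'pics/{cam}_crop.png',im[:600,:800,::-1])
E
```

```text
scene red 28 [605.6  92.3 142.6] [601.2  87.  131.7] [610.7  97.3 153.1] [155.82142857 276.78571429]
scene green 2 [624.3 181.1 144.6] [623.3 179.1 139.6] [625.2 183.  149.6] [160.  242.5]
scene lid 2578 ((617.5299072265625, 137.02752685546875), (166.2182159423828, 191.18003845214844), 89.48303985595703) 126.69728459620407
[[521.0, 55.0], [712.0, 53.0], [714.0, 219.0], [523.0, 221.0]]
scene binrim 316 ((467.63970947265625, 352.0668640136719), 50.71570587158203) 90.78647892828117
[418. 305.   2.] [518. 402.  91.]
scene tab 130 [472.8 142.4 135.1] [459.5 113.6 115.1] [499.6 168.3 152.7]
table z -0.17343320211328686
side red 75 [610.3  93.4 143.4] [602.4  82.  131.5] [619.3 100.  154.8] [153.05333333 241.26666667]
side green 64 [623.2 183.2 144.5] [616.7 175.4 132.8] [632.7 189.  154.9] [173.890625 220.03125 ]
side lid 3506 ((619.44580078125, 135.25491333007812), (169.501708984375, 192.003662109375), 89.31412506103516) 128.60051274363127
[[522.0, 52.0], [714.0, 49.0], [716.0, 219.0], [524.0, 221.0]]
side binrim 624 ((469.29449462890625, 352.2008056640625), 50.81743621826172) 91.91312169663263
[420. 260.   2.] [549. 402.  92.]
side tab 217 [478.9 145.  135.5] [462.5 111.2 115.1] [499.8 169.4 153.7]
table z 1.2604714295207866
```

View pics/scene_crop.png

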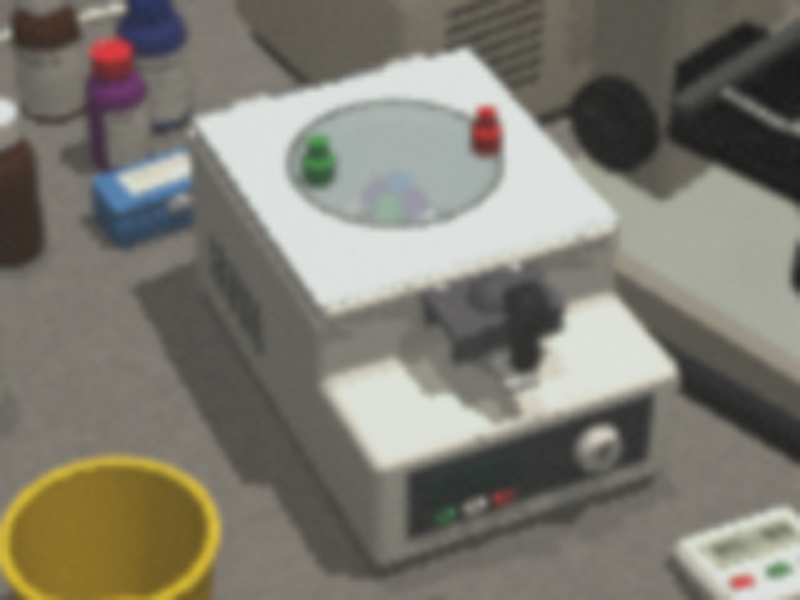

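View pics/side_crop.png

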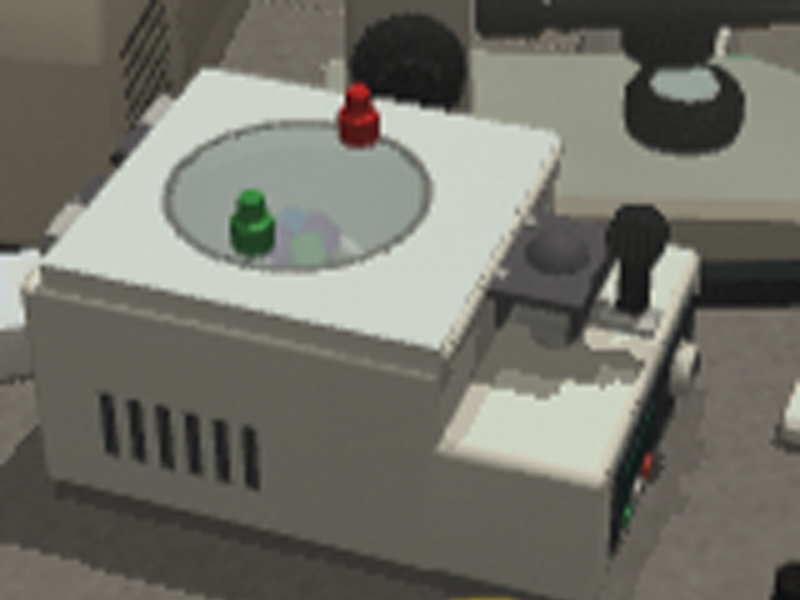

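```bash
cat >> h.py <<'E'
from scipy.spatial.transform import Rotation as Ro
def Rd(yaw_deg,pitch=0):  # tool down, tool x axis at world azimuth yaw; 
    a=np.radians(yaw_deg); x=np.array([np.cos(a),np.sin(a),0]);z=np.array([0,0,-1.]);y=np.cross(z,x)
    return np.stack([x,y,z],1)
def rel(p,R=None):
    s=bot.observe();R0=np.array(s['orientation']);p0=np.array(s['tool_pos'])
    sh=R0.T@(np.array(p)-p0)/1000
    rv=Ro.from_matrix(R0.T@(R if R is not None else R0)).as_rotvec()
    print('rel',rv.round(3).tolist(),sh.round(4).tolist()); return rv,sh
E
python3 - <<'E'
from h import *; from cl import *
for cam in ['scene','side']:
    z=np.load(cam+'1.npz');W=cloud(z);print(cam,'pos',(-z['R'].T@z['t']).round())
    m=(z['d']>0)&(W[...,2]>150)&(W[...,0]>350)&(W[...,0]<850)&(W[...,1]>-650)&(W[...,1]<450)
    q=W[m];
    for x in range(350,850,100):
        print(x,[ (y,int(k[:,2].max()),int(k[:,0].min())) for y in range(-600,450,75) for k in [q[(q[:,0]>=x)&(q[:,0]<x+100)&(q[:,1]>=y)&(q[:,1]<y+75)]] if len(k)>5])
rel((470,0,330),Rd(10)); rel((609,93,260),Rd(90))
E
```

```text
scene pos [-205.  529.  793.]
350 [(-150, 398, 398), (-75, 399, 396)]
450 [(-225, 171, 460), (-150, 384, 450), (-75, 371, 450), (0, 179, 472), (75, 152, 466)]
550 [(-150, 339, 550), (-75, 340, 550), (0, 258, 550), (75, 153, 605), (150, 153, 617)]
650 [(-600, 168, 680), (-525, 169, 673), (-450, 165, 669), (-375, 158, 667), (0, 215, 651)]
750 [(-600, 226, 750), (-525, 233, 750), (-450, 163, 806), (-375, 161, 800), (-225, 178, 783), (-150, 184, 764), (-75, 189, 750), (0, 192, 750), (75, 169, 781)]
side pos [327. 842. 643.]
350 [(-150, 400, 412), (-75, 401, 398)]
450 [(-225, 172, 461), (-150, 388, 450), (-75, 376, 450), (0, 181, 470), (75, 153, 466)]
550 [(-150, 340, 550), (-75, 340, 550), (0, 264, 550), (75, 154, 607), (150, 154, 620)]
650 [(-600, 171, 694), (-525, 171, 676), (-450, 171, 673), (-375, 170, 700), (-75, 251, 650), (0, 223, 650)]
750 [(-600, 224, 750), (-525, 231, 751), (-450, 170, 750), (-375, 169, 750), (-225, 180, 776), (-150, 184, 764), (-75, 191, 754), (0, 192, 750), (75, 167, 788)]
rel [0.0, -0.0, -1.388] [-0.4854, -0.4402, -0.0737]
rel [0.0, 0.0, -2.784] [-0.5239, -0.603, -0.0037]
```

Run:
```python
from h import *; from cl import *
Q=[]
for cam in ['scene','side']:
    z=np.load(cam+'1.npz');W=cloud(z)
    m=(z['d']>0)&(W[...,2]>40)&(W[...,0]>330)&(W[...,0]<850)&(W[...,1]>-300)&(W[...,1]<40)
    Q.append(W[m])
Q=np.concatenate(Q)
for zl in range(50,420,50):
    k=Q[(Q[:,2]>=zl)&(Q[:,2]<zl+50)]
    print(zl,[(x,int(np.sort(j[:,1])[-3]),int(j[:,1].min())) for x in range(350,850,50) for j in [k[(k[:,0]>=x)&(k[:,0]<x+50)]] if len(j)>5])
```

```text
50 [(400, -12, -131), (450, 5, -157), (500, 24, -299), (550, 31, -299), (600, 16, -109), (650, 4, -77), (700, 37, 0), (750, 38, -229)]
100 [(450, -45, -75), (500, -41, -58), (550, 22, -48), (600, 30, -10), (700, 38, 1), (750, 39, -203)]
150 [(400, -8, -121), (450, 11, -164), (500, 25, -151), (550, 4, -130), (600, 8, -66), (650, 3, 0), (700, 38, 16), (750, 39, -184), (800, 39, -175)]
200 [(450, -39, -87), (500, -37, -82), (550, -7, -46), (600, 8, -54), (650, 3, -37)]
250 [(450, -38, -95), (500, -27, -98), (550, -7, -68), (600, 2, -55)]
300 [(400, -39, -65), (450, -29, -91), (500, -14, -104), (550, -20, -85)]
350 [(350, -60, -76), (400, -39, -144), (450, -37, -125)]
400 []
```

Run:
```python
from h import *
print(np.round(bot.observe()['joints'],3))
rel((227.4,-608.4,560)); rel((420,-300,560),Rd(-30)); rel((520,90,560),Rd(50))
```

```text
[ 1.17   0.467 -0.012  1.603  0.006  1.071 -0.056]
rel [0.0, 0.0, 0.0] [-0.0005, 0.0, -0.3037]
rel [0.0, -0.0, -0.689] [-0.2219, -0.2883, -0.3037]
rel [0.0, 0.0, -2.086] [-0.5522, -0.5186, -0.3037]
```

Emit:
jog_arm:
  series: [0,0,0,0,0,-0.3,0.3,0,0,0,0,0,-0.3,0.3,0,0,0,0,0,-0.3,0.3,0,0,0,0,0,-0.3,0.3,0,0,0,0,0,-0.3,0.3,0,0,0,0,0,-0.3,0.3,0,0,-0.69,-0.222,-0.288,-0.3,0.3,0,0,-0.69,-0.222,-0.288,-0.3,0.3,0,0,-0.69,-0.222,-0.288,-0.3,0.3,0,0,-0.69,-0.222,-0.288,-0.3,0.3]

```text
time: 1.43
tool_pos: [315.4, -466.9, 529.5]
orientation: [[0.76, -0.65, 0.0], [-0.65, -0.76, -0.001], [0.001, 0.0, -1.0]]
ft_force: [1.4, 0.5, -0.2]
finger_gap: 59.9
```

Run:
```python
from h import *
s=bot.observe();print(s['time'],s['tool_pos'],np.round(s['joints'],2),s['finger_gap'])
rel((420,-300,560),Rd(-30)); rel((520,90,560),Rd(50));rel((609,93,260),Rd(90))
```

```text
1.4333 [ 315.43607974 -466.87171257  529.52278694] [ 1.04  0.18 -0.15  1.39  0.03  1.57  0.19] 59.89876469427822
rel [0.0, -0.001, -0.184] [-0.0289, -0.1948, -0.0306]
rel [0.001, -0.0, -1.58] [-0.2064, -0.5562, -0.0308]
rel [0.001, 0.0, -2.278] [-0.1408, -0.6164, 0.2692]
```

Emit:
jog_arm:
  series: [0,0,-0.2,-0.03,-0.195,-0.02,0.45,0,0,-0.2,-0.03,-0.195,-0.02,0.45,0,0,-0.2,-0.03,-0.195,-0.02,0.45,0,0,-0.2,-0.03,-0.195,-0.02,0.45,0,0,-1.58,-0.206,-0.556,-0.02,0.45,0,0,-1.58,-0.206,-0.556,-0.02,0.45,0,0,-1.58,-0.206,-0.556,-0.02,0.45,0,0,-1.58,-0.206,-0.556,-0.02,0.45,0,0,-1.58,-0.206,-0.556,-0.02,0.45,0,0,-1.58,-0.206,-0.556,-0.02,0.45]

```text
time: 2.27
tool_pos: [469.9, -84.9, 548.3]
orientation: [[0.969, 0.246, 0.001], [0.246, -0.969, -0.002], [0.001, 0.002, -1.0]]
ft_force: [0.8, 0.1, 0.9]
finger_gap: 47.0
```

Run:
```python
from h import *
s=bot.observe();print(s['time'],s['tool_pos'],np.round(s['joints'],2),s['finger_gap'])
rel((520,110,520),Rd(90));rel((600,130,330),Rd(90))
```

```text
2.2667 [469.93619957 -84.88239916 548.32821075] [ 0.63  0.04 -0.54  1.51  0.02  1.59  0.34] 47.00099497894277
rel [0.002, 0.001, -1.322] [0.0964, -0.1766, 0.0281]
rel [0.002, 0.001, -1.322] [0.1787, -0.1767, 0.2182]
```

Emit:
jog_arm:
  series: [0,0,-1.32,0.1,-0.177,0.03,0.45,0,0,-1.32,0.1,-0.177,0.03,0.45,0,0,-1.32,0.1,-0.177,0.03,0.45,0,0,-1.32,0.1,-0.177,0.03,0.45,0,0,-1.32,0.1,-0.177,0.03,0.45,0,0,-1.32,0.179,-0.177,0.218,0.45,0,0,-1.32,0.179,-0.177,0.218,0.45,0,0,-1.32,0.179,-0.177,0.218,0.45,0,0,-1.32,0.179,-0.177,0.218,0.45,0,0,-1.32,0.179,-0.177,0.218,0.45]

```text
time: 3.1
tool_pos: [600.5, 130.3, 327.8]
orientation: [[0.072, 0.997, 0.001], [0.997, -0.072, -0.002], [-0.002, 0.001, -1.0]]
ft_force: [0.6, -0.9, -1.0]
finger_gap: 47.3
```

Run:
```python
from h import *
s=bot.observe();print(s['time'],s['tool_pos'],np.round(s['joints'],2),s['finger_gap'])
c,p,d=look('wrist','w1.png');np.savez('w1.npz',p=p,d=d,R=c['R'],t=c['t'],f=192/np.tan(np.radians(c['fov_y']/2)),cx=c['cx'],cy=c['cy'])
find('wrist',c,['stopper_red','stopper_green','tab'])
rel((600,130,330),Rd(90))
```

```text
3.1 [600.52131793 130.34930154 327.79378405] [ 0.31  0.48 -0.8   1.58  0.36  1.24  0.94] 47.3242722972855
wrist stopper_red 0.67 [609.4  94.  144.2]
wrist stopper_green 0.48 [620.2 180.  140.6]
wrist tab 0.97 [479.8 140.5 149.2]
wrist tab 0.74 [577.8 134.1 128.7]
rel [-0.0, 0.001, -0.081] [-0.0005, 0.0, 0.0002]
```

View pics/w1.png

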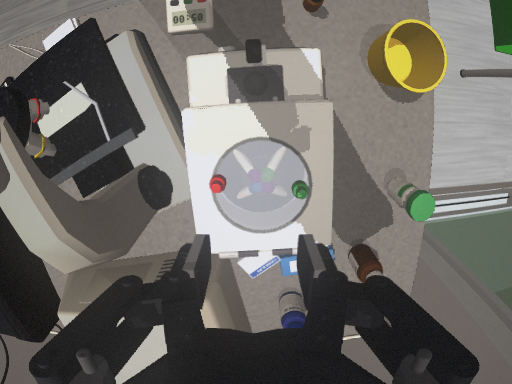

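The wrist view shows red at (217,184), green at (300,189), the tab at (254,50), the bin mouth at (410,55), and a near-square lid. I measure with the fisheye model.

```bash
cat >> cl.py <<'E'
def wcloud(z):
    d=z['d'];h,wd=d.shape
    u,v=np.meshgrid(np.arange(wd),np.arange(h))
    x=u-z['cx'];y=v-z['cy'];r=np.hypot(x,y)+1e-9;th=r/z['f']
    k=np.tan(th)/r*d
    P=np.stack([x*k,y*k,d],-1)
    return (P-z['t'])@z['R']
E
python3 - <<'E'
from cl import *
z=np.load('w1.npz');p=z['p'];print(z['f'],z['cx'],z['cy'])
W=wcloud(z);hsv=cv2.cvtColor(p,cv2.COLOR_RGB2HSV)
H,S,V=[hsv[...,i].astype(int) for i in range(3)]
ok=z['d']>0
for n,m in [('red',((H<8)|(H>172))),('green',(H>40)&(H<85))]:
    m=ok&m&(S>110)&(W[...,2]>131)&(W[...,0]>540)&(W[...,0]<700)&(abs(W[...,1]-140)<80)
    q=W[m];t=q[q[:,2]>q[:,2].max()-5];print(n,len(q),q.mean(0).round(1),q.min(0).round(1),q.max(0).round(1),'top',len(t),t.mean(0).round(1))
m=ok&(abs(W[...,2]-127)<4)&(W[...,0]>480)&(W[...,0]<760)&(abs(W[...,1]-140)<120)
n,l,st,_=cv2.connectedComponentsWithStats(m.astype(np.uint8));k=1+np.argmax(st[1:,4])
q=W[l==k];r=cv2.minAreaRect(q[:,:2].astype(np.float32));print(r,np.median(q[:,2]));print(cv2.boxPoints(r).round(0).tolist())
m=ok&(V<90)&(W[...,2]>128)&(W[...,0]<500)&(abs(W[...,1]-140)<40)
q=W[m];print('tab',len(q),q.mean(0).round(1),q.min(0).round(1),q.max(0).round(1));t=q[(q[:,2]>140)];print(t.mean(0).round(1),t.min(0),t.max(0))
b=ok&(H>18)&(H<32)&(S>150)&(W[...,2]>80)&(W[...,1]>250)
print('bin',cv2.minEnclosingCircle(W[b][:,:2].astype(np.float32)),W[b][:,2].max())
for a in [(v,u) for v in (45,50,60) for u in (250,254)]: print(a,W[a].round(1))
# lid side edges
for x in range(530,700,20):
    s=W[(l==k)&(abs(W[...,0]-x)<4)]; print(x,s[:,1].min().round(1),s[:,1].max().round(1))
E
```

```text
297.3186396354542 253.6048843966896 189.4167396961071
red 156 [610.4  90.4 146.9] [603.7  82.5 138.6] [619.8  97.9 153.7] top 80 [612.2  89.9 152.1]
green 24 [623.7 175.5 156.8] [591.4 172.6 140.8] [628.8 190.4 398.3] top 1 [591.4 190.4 398.3]
((620.302001953125, 137.79393005371094), (164.96810913085938, 188.01846313476562), 89.54488372802734) 127.14335583471204
[[526.0, 56.0], [714.0, 55.0], [715.0, 220.0], [527.0, 221.0]]
tab 378 [476.8 139.  147.8] [462.7 131.3 128.2] [499.7 146.5 153.3]
[475.8 138.9 148.7] [462.72369315 131.31880572 140.08497024] [486.97025701 146.5068917  153.29550929]
bin ((469.48028564453125, 352.5760192871094), 50.04274368286133) 91.0959127226169
(45, 250) [470.3 136.4 149.7]
(45, 254) [470.8 140.2 150.9]
(50, 250) [475.7 136.  151.1]
(50, 254) [476.  139.8 151.5]
(60, 250) [485.2 135.2 146.6]
(60, 254) [485.6 139.2 148.1]
530 56.3 220.2
550 56.6 220.8
570 56.4 219.4
590 55.7 220.4
610 55.5 219.0
630 55.3 219.0
650 55.5 219.3
670 55.2 218.7
690 70.4 219.4
```

Run:
```python
from h import *
rel((611,91,230),Rd(90));rel((611,91,155),Rd(90))
```

```text
rel [-0.0, 0.001, -0.081] [-0.0384, 0.0142, 0.1002]
rel [-0.0, 0.001, -0.081] [-0.0383, 0.0142, 0.1752]
```

Emit:
jog_arm:
  series: [0,0,-0.081,-0.038,0.014,0.1,0.45,0,0,-0.081,-0.038,0.014,0.1,0.45,0,0,-0.081,-0.038,0.014,0.1,0.45,0,0,-0.081,-0.038,0.014,0.135,0.45,0,0,-0.081,-0.038,0.014,0.155,0.45,0,0,-0.081,-0.038,0.014,0.167,0.45,0,0,-0.081,-0.038,0.014,0.173,0.45,0,0,-0.081,-0.038,0.014,0.173,0.45]

```text
time: 3.97
tool_pos: [611.5, 91.5, 158.6]
orientation: [[0.001, 1.0, 0.002], [1.0, -0.001, -0.001], [-0.001, 0.002, -1.0]]
ft_force: [0.6, -0.4, 0.7]
finger_gap: 47.2
```

Run:
```python
from h import *
c,p,d=look('wrist','w2.png')
s=bot.observe();print(s['time'],s['tool_pos'],np.round(s['joints'],2),s['finger_gap'],s['ft_force'])
```

```text
4.0167 [611.84154786  91.79059731 159.2918785 ] [ 0.31  0.65 -0.72  1.73  0.51  0.96  0.96] 47.43638019310108 [ 0.45191382  0.02600208 -0.09019308]
```

View pics/w2.png

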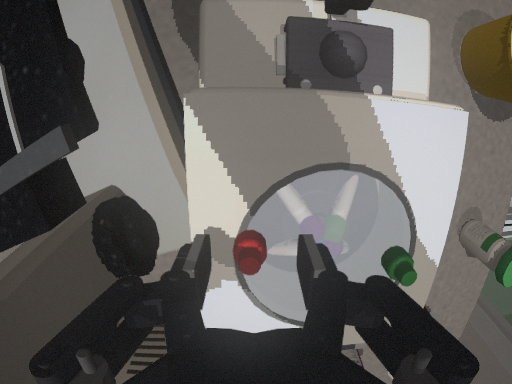

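Emit:
jog_arm:
  series: [0,0,0,0,0,0.004,0.5,0,0,0,0,0,0.004,0.9,0,0,0,0,0,0.004,0.9,0,0,0,0,0,0.004,0.9,0,0,0,0,0,0.004,0.9,0,0,0,0,0,0.004,0.9]
  squeeze: 30

```text
time: 4.52
tool_pos: [612.5, 92.0, 156.6]
orientation: [[0.0, 1.0, 0.004], [1.0, -0.0, -0.001], [-0.001, 0.004, -1.0]]
ft_force: [-0.9, -0.5, 6.1]
finger_gap: 16.3
```

Emit:
jog_arm:
  series: [0,0,0,0,0,-0.04,0.9,0,0,0,0,0,-0.08,0.9,0,0,0,0.26,-0.143,-0.08,0.9,0,0,0,0.26,-0.143,-0.08,0.9,0,0,0,0.26,-0.143,-0.08,0.9,0,0,0,0.26,-0.143,-0.08,0.9,0,0,0,0.26,-0.143,-0.08,0.9,0,0,0,0.26,-0.143,-0.08,0.9,0,0,0,0.26,-0.143,-0.08,0.9,0,0,0,0.26,-0.143,-0.04,0.9]

```text
time: 5.35
tool_pos: [466.5, 363.8, 203.3]
orientation: [[-0.01, 1.0, 0.014], [1.0, 0.01, 0.013], [0.013, 0.014, -1.0]]
ft_force: [1.2, 2.6, 1.3]
finger_gap: 16.3
```

Run:
```python
from h import *
c,p,d=look('wrist','w3.png')
s=bot.observe();print(s['time'],s['tool_pos'],np.round(s['joints'],2),s['finger_gap'],s['ft_force'])
rel((469.5,352.5,113),Rd(90))
```

```text
5.4 [464.140701   356.52575563 191.45721103] [-0.12  0.58 -0.79  1.78  0.48  0.98  0.47] 16.432168539895322 [-1.5499902  -3.0643549  -6.11721343]
rel [0.001, -0.001, 0.008] [-0.0041, 0.0053, 0.0785]
```

View pics/w3.png

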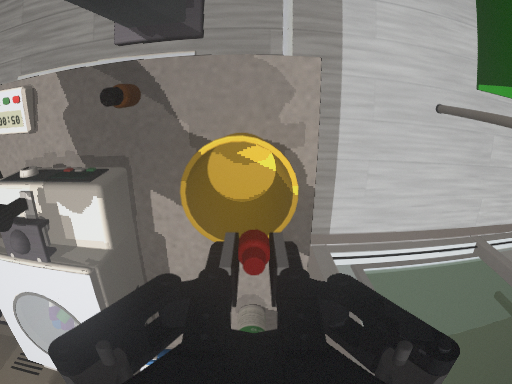

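Emit:
jog_arm:
  series: [0,0,0.008,-0.004,0.005,0.035,0.9,0,0,0.008,-0.004,0.005,0.06,0.9,0,0,0.008,-0.004,0.005,0.075,0.9,0,0,0.008,-0.004,0.005,0.078,0.9,0,0,0.008,-0.004,0.005,0.078,0.6,0,0,0.008,-0.004,0.005,0.078,0.6,0,0,0.008,-0.004,0.005,0.078,0.6,0,0,0.008,-0.004,0.005,0.04,0.6,0,0,0.008,-0.004,0.005,0,0.6,0,0,0.008,-0.004,0.005,-0.04,0.6]

```text
time: 6.23
tool_pos: [468.9, 352.7, 234.0]
orientation: [[-0.001, 1.0, 0.001], [1.0, 0.001, 0.002], [0.002, 0.001, -1.0]]
ft_force: [1.4, 1.2, -0.1]
finger_gap: 34.1
```

Run:
```python
from h import *
c,p,d=look('wrist','w4.png')
s=bot.observe();print(s['time'],s['tool_pos'],np.round(s['joints'],2),s['finger_gap'],s['ft_force'])
rel((625,179,240),Rd(90))
rel((625,179,157),Rd(90))
```

```text
6.2833 [471.63109644 356.24512335 242.7659848 ] [-0.09  0.52 -0.83  1.74  0.44  1.06  0.51] 34.143106796258095 [1.406158   3.97399789 5.0458185 ]
rel [0.012, -0.009, 0.001] [-0.1774, 0.1532, 0.003]
rel [0.012, -0.009, 0.001] [-0.1782, 0.1522, 0.086]
```

View pics/w4.png

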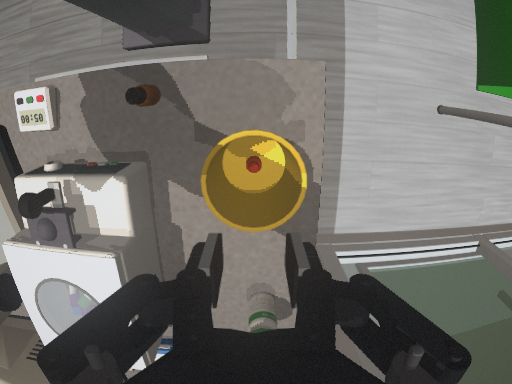

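Red lies on the bin floor at (254,165). Green is next.

Emit:
jog_arm:
  series: [0.005,-0.004,0,-0.178,0.153,0,0.45,0.005,-0.004,0,-0.178,0.153,0,0.45,0.005,-0.004,0,-0.178,0.153,0,0.45,0.005,-0.004,0,-0.178,0.153,0,0.45,0.005,-0.004,0,-0.178,0.153,0,0.45,0.005,-0.004,0,-0.178,0.153,0.03,0.45,0.005,-0.004,0,-0.178,0.153,0.05,0.45,0.005,-0.004,0,-0.178,0.153,0.05,0.45]

```text
time: 6.95
tool_pos: [625.1, 175.1, 189.7]
orientation: [[0.004, 1.0, 0.002], [1.0, -0.004, 0.003], [0.003, 0.002, -1.0]]
ft_force: [-1.0, 0.1, -1.2]
finger_gap: 47.0
```

Run:
```python
from h import *; from cl import *
s=bot.observe();print(s['time'],s['tool_pos'],np.round(s['joints'],2),s['finger_gap'],s['ft_force'])
c,p,d=look('wrist','w5.png')
z=dict(p=p,d=d,R=np.array(c['R']),t=np.array(c['t']),f=192/np.tan(np.radians(c['fov_y']/2)),cx=c['cx'],cy=c['cy'])
W=wcloud(z);hsv=cv2.cvtColor(p,cv2.COLOR_RGB2HSV);H,S,V=[hsv[...,i].astype(int) for i in range(3)]
m=(d>0)&(H>40)&(H<85)&(S>110)&(W[...,2]>131)&(W[...,2]<160)&(abs(W[...,0]-620)<60)&(abs(W[...,1]-180)<40)
q=W[m];print(len(q),q.mean(0),q.min(0),q.max(0));t=q[q[:,2]>149];print(t.mean(0))
rel((625,179,156),Rd(90))
```

```text
6.95 [625.06961356 175.08058961 189.66476221] [ 0.18  0.67 -0.74  1.63  0.5   1.04  0.86] 46.9656205412595 [-1.04127122  0.11141886 -1.17080283]<stdin>:7: RuntimeWarning: Mean of empty slice.
  ret = um.true_divide(
Traceback (most recent call last):
ValueError: zero-size array to reduction operation minimum which has no identity
```

View pics/w5.png

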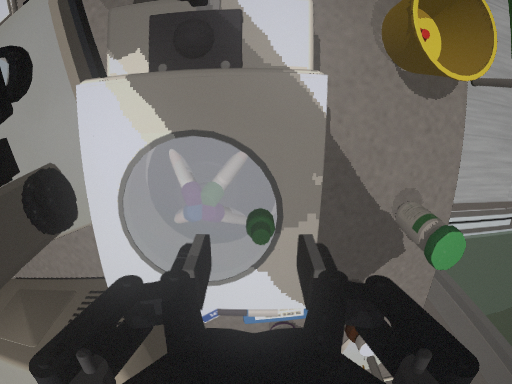

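Emit:
jog_arm:
  series: [0,0,0,0.003,0,0.018,0.45,0,0,0,0.003,0,0.029,0.45,0,0,0,0.003,0,0.033,0.45,0,0,0,0.003,0,0.033,0.45,0,0,0,0.003,0,0.033,0.9,0,0,0,0.003,0,0.033,0.9,0,0,0,0.003,0,0.033,0.9,0,0,0,0.003,0,0.033,0.9]

```text
time: 7.67
tool_pos: [625.4, 181.5, 160.3]
orientation: [[0.0, 1.0, 0.006], [1.0, -0.0, 0.005], [0.005, 0.006, -1.0]]
ft_force: [-1.1, -0.1, 4.6]
finger_gap: 16.1
```

Emit:
jog_arm:
  series: [0,0,0,0,0,-0.04,0.9,0,0,0,0,0,-0.08,0.9,0,0,0,0.171,-0.156,-0.08,0.9,0,0,0,0.171,-0.156,-0.08,0.9,0,0,0,0.171,-0.156,-0.08,0.9,0,0,0,0.171,-0.156,-0.08,0.9,0,0,0,0.171,-0.156,-0.08,0.9,0,0,0,0.171,-0.156,-0.08,0.9,0,0,0,0.171,-0.156,-0.04,0.9,0,0,0,0.171,-0.156,-0.03,0.9]

```text
time: 8.5
tool_pos: [466.6, 352.7, 187.7]
orientation: [[-0.004, 1.0, 0.003], [1.0, 0.004, 0.003], [0.003, 0.003, -1.0]]
ft_force: [-1.0, -1.5, -1.1]
finger_gap: 16.2
```

Run:
```python
from h import *
c,p,d=look('wrist','w6.png')
s=bot.observe();print(s['time'],s['tool_pos'],np.round(s['joints'],2),s['finger_gap'],s['ft_force'])
rel((469.5,352.5,113),Rd(90))
```

```text
8.55 [467.2085009  350.92467622 186.55978622] [-0.12  0.58 -0.79  1.79  0.49  0.97  0.47] 15.525622936583702 [-0.14873522 -0.87629333 -1.30678115]
rel [0.001, -0.001, 0.001] [0.0015, 0.0022, 0.0736]
```

View pics/w6.png

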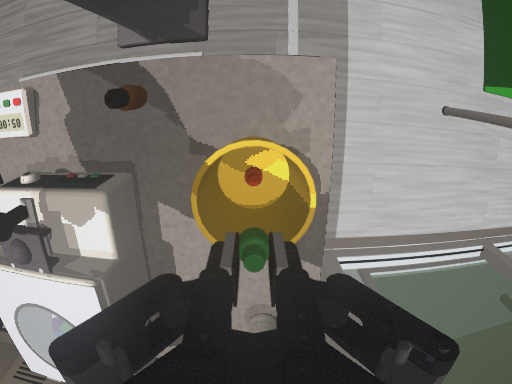

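Emit:
jog_arm:
  series: [0,0,0,0.002,0.01,0.035,0.9,0,0,0,0.002,0.01,0.06,0.9,0,0,0,0.002,0.01,0.071,0.9,0,0,0,0.002,0.01,0.073,0.9,0,0,0,0.002,0.01,0.073,0.6,0,0,0,0.002,0.01,0.073,0.6,0,0,0,0.002,0.01,0.073,0.6,0,0,0,0.002,0.01,0.04,0.6,0,0,0,0.002,0.01,0,0.6,0,0,0,0.002,0.01,-0.03,0.6]

```text
time: 9.38
tool_pos: [477.4, 353.8, 220.3]
orientation: [[-0.002, 1.0, 0.003], [1.0, 0.002, 0.003], [0.003, 0.003, -1.0]]
ft_force: [0.9, 0.8, 0.7]
finger_gap: 34.1
```

Run:
```python
from h import *
c,p,d=look('wrist','w7.png')
find('wrist',c,['stopper_red','stopper_green','waste_bin'])
s=bot.observe();print(s['time'],s['tool_pos'],np.round(s['joints'],2),s['finger_gap'],s['ft_force'])
rel((474,139,240),Rd(90))
```

```text
wrist stopper_red 0.68 [469.2 354.2  20.7]
wrist stopper_green 0.82 [481.6 368.   18.3]
wrist stopper_green 0.28 [533.1 165.6 111. ]
wrist waste_bin 0.78 [482.6 350.4  46. ]
9.5833 [477.82361652 353.23703507 218.71861686] [-0.1   0.56 -0.81  1.74  0.46  1.04  0.5 ] 34.31258264253164 [-0.76499171 -0.19868721 -1.04604552]
rel [0.005, -0.002, 0.001] [-0.2142, -0.0039, -0.0218]
```

View pics/w7.png

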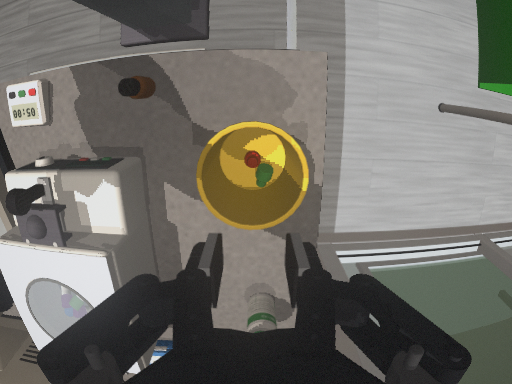

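Both stoppers are in the bin: red at (252,158), green at (264,175). Now I go over the tab.

Emit:
jog_arm:
  series: [0,0,0,-0.213,-0.004,-0.022,0.5,0,0,0,-0.213,-0.004,-0.022,0.5,0,0,0,-0.213,-0.004,-0.022,0.5,0,0,0,-0.213,-0.004,-0.022,0.5,0,0,0,-0.213,-0.004,-0.022,0.5,0,0,0,-0.213,-0.004,-0.01,0.5,0,0,0,-0.213,-0.004,0.01,0.5,0,0,0,-0.213,-0.004,0.01,0.5]

```text
time: 10.25
tool_pos: [472.3, 137.6, 205.1]
orientation: [[0.002, 1.0, -0.001], [1.0, -0.002, 0.0], [0.0, -0.001, -1.0]]
ft_force: [-0.6, -0.1, -0.6]
finger_gap: 42.6
```

Run:
```python
from h import *; from cl import *
s=bot.observe();print(s['time'],s['tool_pos'],np.round(s['joints'],2),s['finger_gap'],s['ft_force'])
c,p,d=look('wrist','w8.png')
find('wrist',c,['tab'])
z=dict(p=p,d=d,R=np.array(c['R']),t=np.array(c['t']),f=192/np.tan(np.radians(c['fov_y']/2)),cx=c['cx'],cy=c['cy'])
W=wcloud(z);V=p.max(2)
m=(d>0)&(V<90)&(W[...,2]>141)&(W[...,2]<158)&(abs(W[...,0]-474)<20)&(abs(W[...,1]-139)<25)
q=W[m];print(len(q),q.mean(0),q.min(0),q.max(0))
rel((474.5,140,148),Rd(90))
```

```text
10.25 [472.27850994 137.60274591 205.09590169] [ 0.35  0.41 -0.84  1.99  0.38  0.91  0.88] 42.573163780663926 [-0.6234398  -0.11770036 -0.58614973]
wrist tab 0.92 [470.2 140.5 143.7]
wrist tab 0.72 [530.2 140.6 123.6]
787 [471.50767752 139.10074642 148.63112176] [462.30709245 130.98541041 141.02046472] [485.06612431 147.05746754 153.51196785]
rel [0.002, -0.002, 0.002] [-0.0007, 0.001, 0.0596]
```

View pics/w8.png

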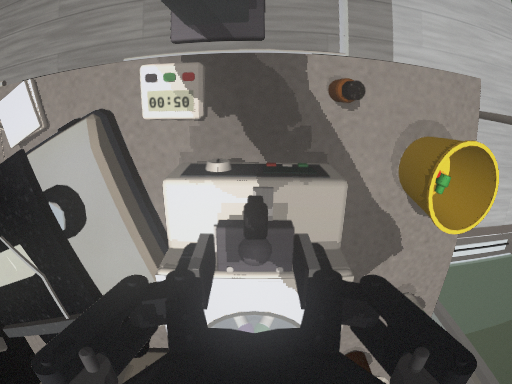

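Emit:
jog_arm:
  series: [0,0,0,0,0.0005,0.03,0.5,0,0,0,0,0.0005,0.045,0.5,0,0,0,0,0.0005,0.055,0.5,0,0,0,0,0.0005,0.058,0.5,0,0,0,0,0.0005,0.058,0.5,0,0,0,0,0.0005,0.058,0.5]
  squeeze: 50

```text
time: 10.85
tool_pos: [474.5, 141.5, 150.4]
orientation: [[-0.003, 1.0, 0.004], [1.0, 0.003, 0.003], [0.003, 0.004, -1.0]]
ft_force: [0.4, 0.4, 0.3]
finger_gap: 42.8
```

Run:
```python
from h import *
s=bot.observe();print(s['time'],s['tool_pos'],np.round(s['joints'],2),s['finger_gap'],s['ft_force'])
c,p,d=look('wrist','w9.png')
s=bot.observe();print(s['time'],s['tool_pos'],s['ft_force'])
rel((474,140.5,148),Rd(90))
```

```text
10.85 [474.46359101 141.50683205 150.40921753] [ 0.28  0.49 -0.78  2.03  0.47  0.81  0.8 ] 42.82260273389122 [0.44548032 0.41648359 0.28810574]
10.9 [474.57323091 141.35980547 150.58143648] [ 0.28098249 -0.1682632   0.88872572]
rel [0.004, -0.003, 0.003] [-0.0009, -0.0006, 0.0026]
```

View pics/w9.png

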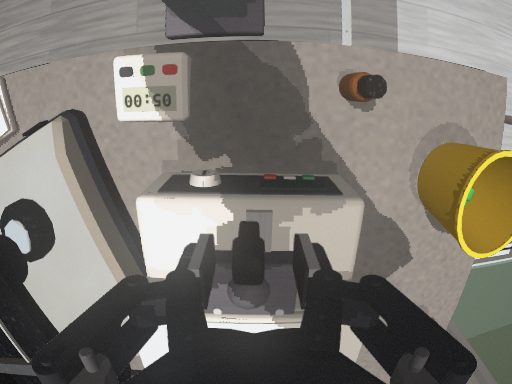

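Emit:
jog_arm:
  series: [0.003,-0.003,0,0,-0.0005,0.003,0.6,0.003,-0.003,0,0,-0.0005,0.003,0.95,0.003,-0.003,0,0,-0.0005,0.003,0.95,0.003,-0.003,0,0,-0.0005,0.003,0.95,0.003,-0.003,0,0,-0.0005,0.003,0.95,0.003,-0.003,0,0,-0.0005,0.003,0.95,0.003,-0.003,0,0,-0.0005,0.003,0.95]
  squeeze: 60

```text
time: 11.48
tool_pos: [474.5, 140.2, 148.2]
orientation: [[-0.0, 1.0, 0.001], [1.0, 0.0, -0.002], [-0.002, 0.001, -1.0]]
ft_force: [-2.0, -4.4, 5.6]
finger_gap: 14.2
```

Run:
```python
from h import *
s=bot.observe();print(s['time'],s['tool_pos'],s['finger_gap'],s['ft_force'])
c,p,d=look('wrist','w10.png')
```

```text
11.4833 [474.48189852 140.23756264 148.17022568] 14.19252236207405 [-1.99825315 -4.35252481  5.56408664]
```

View pics/w10.png

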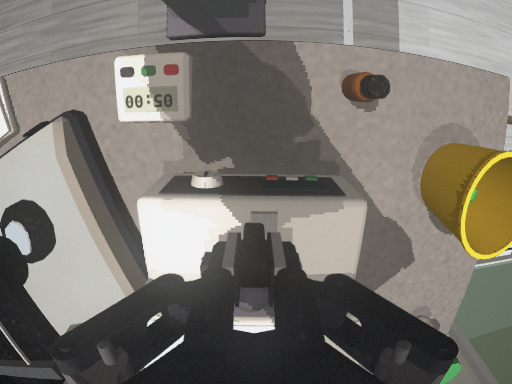

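Emit:
jog_arm:
  series: [0,0,0,0.004,0,0,0.95,0,0,0,0.008,0,0,0.95,0,0,0,0.011,0,0,0.95,0,0,0,0.014,0,0,0.95,0,0,0,0.015,0,0,0.95,0,0,0,0.015,0,0,0.95,0,0,0,0.015,0,0,0.95]

```text
time: 12.12
tool_pos: [474.6, 152.9, 148.2]
orientation: [[0.002, 1.0, 0.001], [1.0, -0.002, -0.006], [-0.006, 0.001, -1.0]]
ft_force: [-1.4, -7.6, 4.8]
finger_gap: 14.0
```

Run:
```python
from h import *
s=bot.observe();print(s['time'],s['tool_pos'],s['finger_gap'],s['ft_force'],s['ft_torque'])
for cam in ['scene','side']:
    c,p,d=look(cam); o=(120,180) if cam=='scene' else (100,180)
    cv2.imwrite(f'pics/{cam}2.png',cv2.resize(p[o[0]:o[0]+140,o[1]:o[1]+180],None,fx=4,fy=4,interpolation=cv2.INTER_CUBIC)[:,:,::-1])
s=bot.observe();print(s['time'],s['tool_pos'],s['finger_gap'],s['ft_force'])
```

```text
12.1167 [474.63810204 152.87312214 148.21309833] 13.972261958535666 [-1.36171672 -7.63675795  4.75369005] [-1.37360409  0.18865663 -0.22312665]
12.2167 [474.605731   152.83393524 148.19545394] 13.99079239205469 [-0.39110791 -7.04179373  4.16505193]
```

View pics/side2.png

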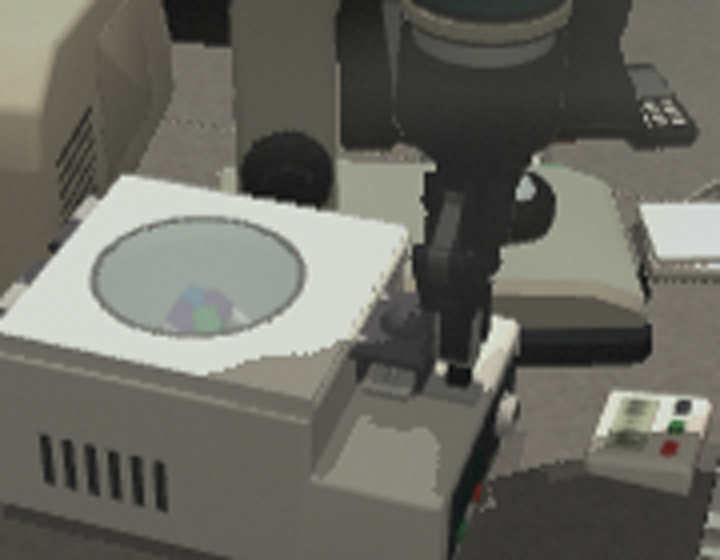

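Emit:
jog_arm:
  series: [0,0,0,0.003,0,0,0.95,0,0,0,0.004,0,0,0.95,0,0,0,0.005,0,0,0.95,0,0,0,0.005,0,0,0.95]

```text
time: 12.55
tool_pos: [474.6, 154.3, 148.2]
orientation: [[0.005, 1.0, -0.001], [1.0, -0.005, -0.012], [-0.012, -0.001, -1.0]]
ft_force: [-1.1, -11.3, 6.5]
finger_gap: 13.9
```

Run:
```python
from h import *
s=bot.observe();print(s['time'],s['tool_pos'],s['finger_gap'],s['ft_force'],np.round(s['joints'],2))
T0=np.array(s['tool_pos']);h=np.array([474+233,0,118.]) 
p0=T0+np.array([0,0,-6]);
for a in [3,8,14,20,26,32,38,43,47]:
    r=np.radians(a);v=p0-h;v[1]=0
    n=np.array([v[0]*np.cos(r)+v[2]*np.sin(r),0,-v[0]*np.sin(r)+v[2]*np.cos(r)])
    dlt=n-v; print(a,'tool y',dlt[0].round(1),'tool z',-dlt[2].round(1))
```

```text
12.55 [474.63948006 154.31531317 148.15747883] 13.8971106327979 [ -1.14831396 -11.2790531    6.50024133] [ 0.24  0.5  -0.77  2.01  0.49  0.82  0.75]
3 tool y 1.6 tool z -12.1
8 tool y 5.6 tool z -32.1
14 tool y 12.7 tool z -55.5
20 tool y 22.3 tool z -78.0
26 tool y 34.1 tool z -99.4
32 tool y 48.1 tool z -119.5
38 tool y 64.1 tool z -137.9
43 tool y 78.9 tool z -152.0
47 tool y 91.6 tool z -162.3
```

Emit:
jog_arm:
  series: [0,0.012,0,0.004,0,-0.004,0.95,0,0.012,0,0.004,0.001,-0.008,0.95,0,0.012,0,0.004,0.0015,-0.012,0.95,0,0.012,0,0.004,0.003,-0.022,0.95,0,0.012,0,0.004,0.0055,-0.032,0.95,0,0.012,0,0.004,0.0055,-0.032,0.95]

```text
time: 13.05
tool_pos: [479.6, 154.1, 179.7]
orientation: [[0.009, 1.0, -0.005], [1.0, -0.009, -0.007], [-0.007, -0.005, -1.0]]
ft_force: [-0.1, -10.4, -4.7]
finger_gap: 13.4
```

Run:
```python
from h import *
s=bot.observe();print(s['time'],s['tool_pos'],s['finger_gap'],s['ft_force'],np.round(s['joints'],2))
c,p,d=look('side'); o=(100,180)
cv2.imwrite(f'pics/side3.png',cv2.resize(p[o[0]:o[0]+140,o[1]:o[1]+180],None,fx=4,fy=4,interpolation=cv2.INTER_CUBIC)[:,:,::-1])
s=bot.observe();print(s['tool_pos'],s['ft_force'])
```

```text
13.05 [479.60451749 154.14641515 179.72755367] 13.394761626354386 [ -0.10544701 -10.36478403  -4.67941885] [ 0.27  0.46 -0.8   1.98  0.43  0.88  0.8 ]
[479.48569631 154.15318416 179.1634112 ] [-1.13239264 -9.88948961 -3.54118014]
```

View pics/side3.png

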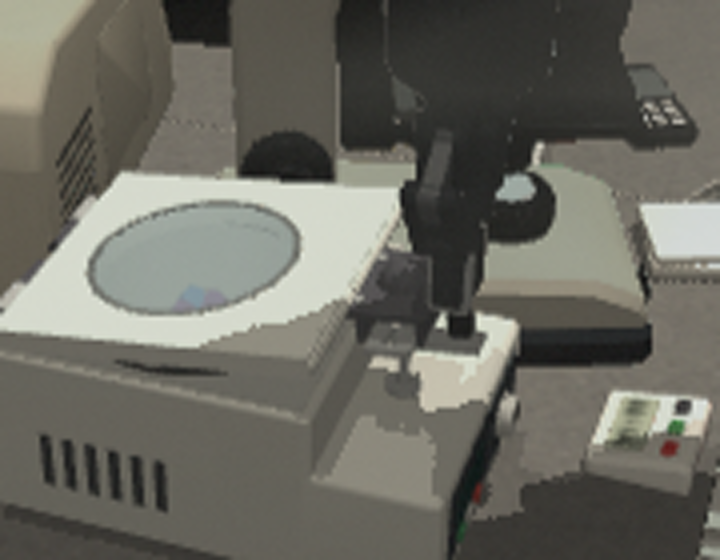

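Emit:
jog_arm:
  series: [0,0.006,0,0.003,0.003,-0.012,0.95,0,0.006,0,0.003,0.007,-0.0235,0.95,0,0.006,0,0.003,0.0115,-0.035,0.95,0,0.006,0,0.003,0.0165,-0.046,0.95,0,0.006,0,0.003,0.0222,-0.057,0.95,0,0.006,0,0.003,0.0285,-0.0675,0.95,0,0.006,0,0.003,0.0352,-0.0776,0.95,0,0.006,0,0.003,0.0425,-0.0875,0.95,0,0.006,0,0.003,0.0425,-0.0875,0.95]

```text
time: 13.85
tool_pos: [520.9, 153.7, 266.2]
orientation: [[0.012, 1.0, -0.012], [1.0, -0.012, -0.008], [-0.008, -0.012, -1.0]]
ft_force: [-8.0, -8.9, 0.6]
finger_gap: 14.0
```

Run:
```python
from h import *
s=bot.observe();print(s['time'],s['tool_pos'],s['finger_gap'],s['ft_force'],np.round(s['joints'],2))
c,p,d=look('side'); o=(80,170)
cv2.imwrite(f'pics/side4.png',cv2.resize(p[o[0]:o[0]+150,o[1]:o[1]+190],None,fx=4,fy=4,interpolation=cv2.INTER_CUBIC)[:,:,::-1])
s=bot.observe();print(s['tool_pos'],s['ft_force'],np.round(s['orientation'],3).tolist())
```

```text
13.85 [520.87773873 153.71920226 266.19280682] 13.988994140600534 [-7.98560834 -8.85073487  0.63681824] [ 0.32  0.42 -0.85  1.81  0.35  1.09  0.9 ]
[520.3341817  153.70874068 265.47220097] [-6.73082316 -9.05863956  1.62462845] [[0.011, 1.0, -0.012], [1.0, -0.011, -0.008], [-0.008, -0.012, -1.0]]
```

View pics/side4.png

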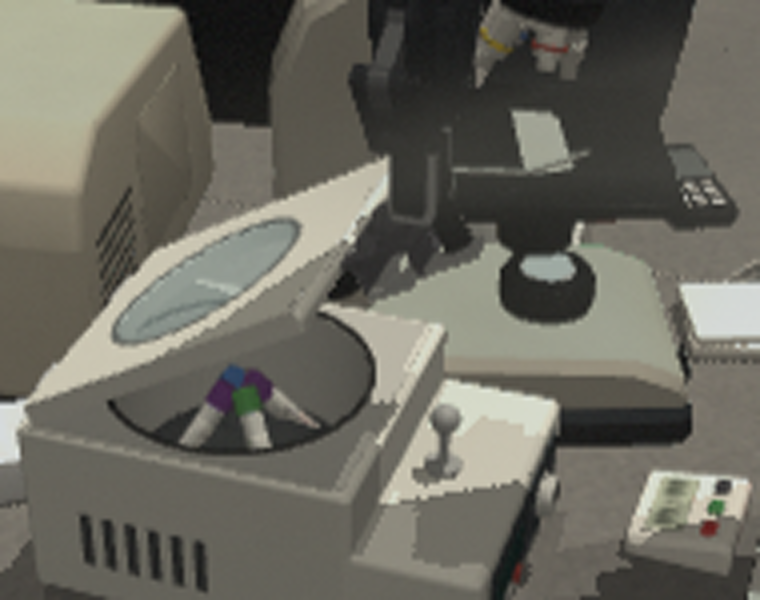

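Emit:
jog_arm:
  series: [0,0.008,0,0.002,0.006,-0.0095,0.95,0,0.008,0,0.002,0.014,-0.0185,0.95,0,0.008,0,0.002,0.022,-0.026,0.95,0,0.008,0,0.002,0.029,-0.0335,0.95,0,0.008,0,0.002,0.033,-0.037,0.95,0,0.008,0,0.002,0.033,-0.037,0.95,0,0.008,0,0.002,0.033,-0.037,0.95,0,0.008,0,0.002,0.033,-0.037,0.95]

```text
time: 14.57
tool_pos: [552.5, 152.3, 300.7]
orientation: [[0.013, 1.0, -0.017], [1.0, -0.013, -0.006], [-0.006, -0.017, -1.0]]
ft_force: [-2.8, -8.7, -0.3]
finger_gap: 14.1
```

Run:
```python
from h import *; from cl import *
s=bot.observe();print(s['time'],s['tool_pos'],s['finger_gap'],s['ft_force'],np.round(s['joints'],2))
c,p,d=look('side','side5f.png'); o=(80,170)
cv2.imwrite(f'pics/side5.png',cv2.resize(p[o[0]:o[0]+150,o[1]:o[1]+190],None,fx=4,fy=4,interpolation=cv2.INTER_CUBIC)[:,:,::-1])
z=dict(d=d,R=np.array(c['R']),t=np.array(c['t']),f=192/np.tan(np.radians(c['fov_y']/2)),cx=c['cx'],cy=c['cy'])
W=cloud(z);hsv=cv2.cvtColor(p,cv2.COLOR_RGB2HSV)
m=(d>0)&(W[...,0]>560)&(W[...,0]<690)&(abs(W[...,1]-137)<80)&(W[...,2]>140)&(hsv[...,1]<60)&(hsv[...,2]>110)
q=W[m]
from numpy.linalg import lstsq
for i in range(5):
    A=np.c_[q[:,:2],np.ones(len(q))];k=lstsq(A,q[:,2],rcond=None)[0];r=abs(A@k-q[:,2]);q=q[r<max(3,np.median(r)*2)]
print(len(q),k,'lid deg',np.degrees(np.arctan(-k[0])))
find('side',c,['waste_bin'])
s=bot.observe();print(s['time'],s['tool_pos'],s['ft_force'],s['joint_velocities'])
gp=np.array(s['tool_pos'])-[0,0,6];v=gp-np.array([707,0,118]);print('angle from tcp',np.degrees(np.arctan2(v[2],-v[0]))-np.degrees(np.arctan2(24.2,232.4)))
```

```text
14.5667 [552.54494137 152.28066194 300.68896975] 14.146674401709612 [-2.79575516 -8.65923664 -0.33196023] [ 0.31  0.44 -0.84  1.69  0.35  1.18  0.94]
753 [-9.05303958e-01  8.20420578e-03  7.71253411e+02] lid deg 42.15466783059383
side waste_bin 0.7 [473.7 335.8  57.9]
14.6667 [552.54922606 152.29363101 300.71439103] [-3.75066295 -7.96515976  0.2318146 ] [-0.00014647 -0.00023472  0.00063489  0.00244547  0.00151715  0.00047673
  0.00171029]
angle from tcp 42.90127056947876
```

View pics/side5.png

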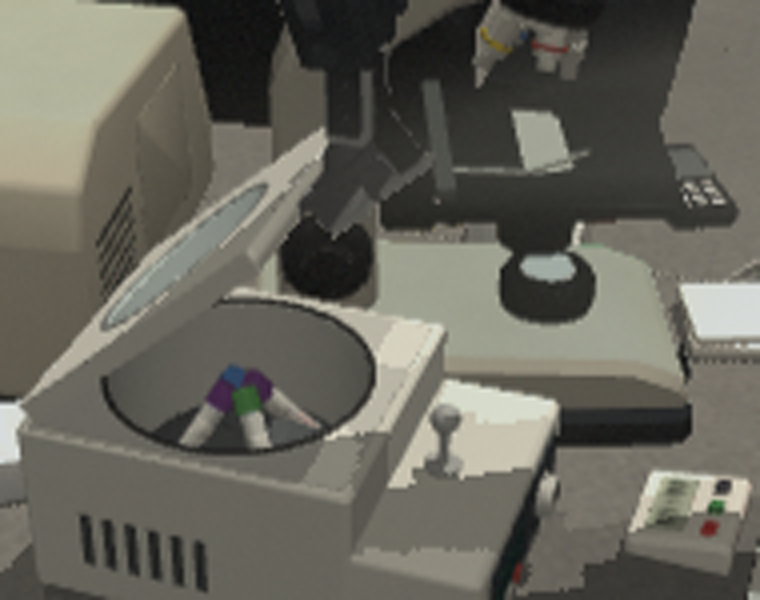

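View pics/side5f.png

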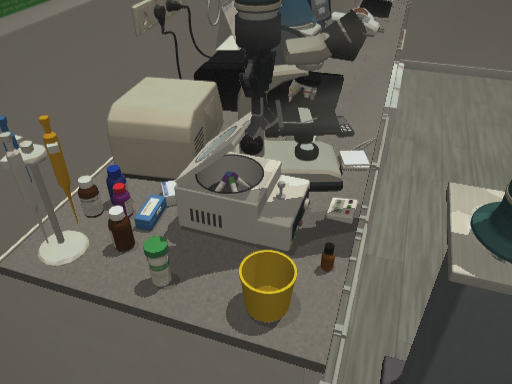

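The lid is at about 42–43° with the arm at rest, and the bin, vial, bottle and timer are unmoved in the picture. I'm handing in.

Run:
```python
from h import *
print(bot.hand_in()); s=bot.observe();print(s['time'],s['tool_pos'],s['finger_gap'],s['ft_force'])
```

```text
the job is handed in; nothing more can be done
None
the job is handed in; nothing more can be done
```

I finished the job and handed it in at about 14.7 s, with the gripper still holding the lid about 42° open. No verdict was reported.

- **Stoppers:** Both went into the yellow bin before I touched the lid. The wrist camera showed both on its floor at z of about 20 mm.
- **Latch:** I pinched the thumb tab on its cheeks and pulled left until the force rose to 11 N. That is above the 8 N of spring force at the stop, so I took the latch as fully pulled.
- **Lid:** I lifted it with the same grip. A plane fitted to the side camera's depth gave 42.2°, and the gripper position gave 42.9°.
- **At rest:** Just before handing in, the arm was still, the jaws read 14.1 mm on the 15 mm tab, and the external force was about 9 N.
- **Surroundings:** The bin, vial, bottle and timer stood where they had been in the last side picture, which I judged by eye. I did not re-measure the stoppers after the lift.
- **Disagreements:** The first positions for the tab and for green differed by several mm between cameras. I used the close wrist views for the tab and a value weighted across views for green. The tool leaned by up to about 1° during the pull, with no visible effect.

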